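Set the roller press to its gauge

ROBOT

A 6-joint arm with a two-finger parallel gripper is mounted at the origin on a cart in front of the work surface, level with it; the furniture and walls round the work are solid. World frame = base frame: x ahead of the robot, y to its left, z up, the work surface at z = 0. Lengths are in mm, angles in rad, forces in N, time in s.
With the tool pointing down it reaches from about 275 to 750 mm from the base axis. Payload 10.2 kg.
Tool frame: the origin (TCP) lies between the finger pads; the fingertips stand 25 mm ahead of it and the grasp point (between the pads) lies 6 mm ahead of it; z points along the fingers, y is the line along which they close (so a half turn about z gives the same grasp; the last joint's range is limited). The gripper opens to 85 mm and grips with 20 to 120 N. Pads are 22 mm wide; open, the fingers measure 114 mm over their backs; the gripper's body (76 mm by 85 mm) begins 54 mm behind the grasp point. The pads swing forward as they close: fully open they stand 13 mm farther back than shut.
Start: joints at [-1.492, 0.313, 1.498, -0, 1.331, -0.223], TCP at [156.038, -501.282, 226.194] pointing down, gripper open.
Joint ranges: [-2.94, 2.94], [-0.97, 2.17], [0.19, 2.56], [-1.23, 4.37], [0.02, 3.11], [-2.88, 2.88]. Speed limits (rad/s): [2.39, 2.39, 3.01, 3.14, 3.14, 3.14].

INTERFACE

Orientations are given as a unit quaternion [w, x, y, z].
In Python, from rig import ctrl, eyes, finish_job gives the robot as it stands.
- The arm moves only by the tool step_arm, never from a script. Its argument "increments" is a list of rows, each an object of numbers: "dx", "dy", "dz": the shift along the tool's x, y, z in units of 25 mm (1.0 is 25 mm); "wx", "wy", "wz": the turn, a rotation vector about the tool's x, y, z in units of 6 degrees (1.0 is 6 degrees). A call has 1 to 5 rows; each row shifts and turns the commanded pose from where the row before left it, along the tool's axes as they then stand; what a row does not reach is not made up. A row lasts 1/10 s, in which the tool goes at most 50 mm and 8.59 degrees, less where a joint would pass 70% of its speed; a pose out of reach is approached as far as the arm can. A call is refused whole if a number of a shift passes 1 or a number of a turn 1, either way. A call with a gripper value outside its range is refused whole. "fingers" is the finger opening in mm, from 0 to 85.4, set as the call begins (left out, the last holds). The fingers move at their own pace and stop on an object; "squeeze" is the grip in N (left out, the last holds). Time passes only in rows, so rows that do not move let the fingers close. It gives the time, the measured TCP pose, the force, the opening and the grip force at its end, in the units of the state.
- ctrl.sense(): the state, without advancing time (a new reading comes with each control period).
- eyes.capture(name): name is "scene" or "top" or "wrist"; returns a dict with "frame" (480x640x3 uint8, blue, green, red), "fx", "fy", "cx", "cy" (pixels), "R" (3x3) and "t" (3): a world point X has camera coordinates R X + t; the wrist camera has in their place "tool_from_camera" (4x4, takes a point from camera to tool coordinates, whose origin is the TCP and whose axes are the flange's). Camera axes: x right, y down, z forward; pixel columns grow to the right and rows downward; lengths in mm; the calibration is good to about 2 mm. A picture is of the moment at which its call begins: read the wrist's pose just before it. There is no depth.
- finish_job(): hands the job in; it is judged then, once.
Trained networks look in the newest picture that a camera, given by its name, has taken for a name from the list of things; names that differ only in an ending like _2 or _b are one class to them, and where a whole thing is asked for, a point or a joint stands for the part that bears it (a point fixed in the world has none). Each returns a list of dicts, best first, with "p" (0 to 1); they miss things now and then, are a little off and sometimes report something else, mostly with a low value. They report only what shows in the picture. A call takes as long as a camera call. They do not tell look-alikes from the thing itself.
- eyes.cut_out(camera, label): "mask" (480x640 bool, what is visible of it).
- eyes.landmark_of(camera, label): "point" ([x, y, z] in mm, in the coordinates of the camera as it stood for that picture, good to about 4 mm: a listed point, or the origin of a listed thing).
The state is a dict: "time_s": time; "joints": joint angles; "dq": joint speeds; "tau": joint torques, N m; "eef_pos": TCP position; "ee_rot": TCP orientation; "force": force on the tool from outside, world axes, zero at the start; "wrist_torque": the same for the moment, N m; "grip_width": opening from 0.0 (shut) to 1.0 (fully open); "grip_force": force on a finger pad.
Only numpy, scipy, OpenCV 4.12 (cv2) and the standard library are available. Lean on these libraries where they do the work, as an engineer would, in place of code of your own. Each camera call takes 0.05 s, during which the arm holds its last target. There are 200 camera calls.

TASK

Set the small green roller press for the brass gauge. With the roller still raised, slide the gauge flat and lengthways between the two aluminium side guides and under the roller until its rear end is flush with the front ends of the guides; then turn the black knob on top clockwise until its white pointer is on the red mark, so that the roller bears on the gauge. Leave the tape, paint tube, bottle, jar and tub where they stand.

Things in the scene. Friction and masses are not known exactly. Their poses are not given: they have to be found in the camera images.
- gauge: loose flat brass gauge blade, 130 x 54 x 8 mm, 0.22 kg, plain rectangle with a scribed line near each end and a dark hanging hole near one end (either end may go in first, either face up). Origin at its very centre; x along its 130 mm length, z through its thickness. Starts flat on the table, on the right, in one of three places that it shares with the tape roll and the paint tube.
- press: small green bench roller press, fixed; place and yaw vary. Origin on the table under the roller's middle; x = infeed direction (the gauge enters along +x), y left, z up. Steel bed: top 16 mm above the table, x -165 to +60 mm, 148 mm wide. Cheeks and crosshead: x +-30, y +-86 mm, 116 mm high. A crank sticks out of the left cheek to y +151 mm, 60 to 80 mm up, x 0 to 65 mm
- guide_mouth (a point): the middle between the front ends of the two aluminium side guides, on the bed's surface; axes as the press. It is at x -105 mm of the press; from there the guides run 77 mm along +x. They are 13 mm high, 8 mm thick, 58 mm apart (2 mm play each side of the gauge); their first 15 mm flare outward 5 mm a side. Thumb screws 16 mm over the bed at 43 mm behind the mouth, +-48 mm aside
- roller: spring-loaded steel roller over the bed, 36 mm diameter, 96 mm long along the press's y; origin at its centre. Its underside stands 13 mm over the bed at knob value 0 and drops 5 mm per rad, so it meets the 8 mm gauge near 1.0; lowered to the mark it shuts the gauge out
- gauge_home (a point): where the gauge's centre must come: 65 mm behind guide_mouth along the press's +x, 4 mm above the bed; axes as the press
- knob (a joint): turn of the black bar knob about its upright axis, rad; grows clockwise seen from above and lowers the roller; starts between 0.05 and 0.55; the red mark is at 1.2; end stop at 1.55; stays where it is left
- knob_grip (a point): on the knob's axis, half way up its bar, 138 mm above the table (the bar is 50 x 14 x 26 mm, its top 151 mm above the table). On the press, the pointer end of the bar points 1.2 rad minus the knob value counter-clockwise (seen from above) of the direction to the red mark
- knob_pointer (a point): pointer end of the knob's bar, 25 mm from the axis, on the white line
- index_mark (a point): the red mark on the white dial plate, 31 mm from the knob's axis toward the press's front (-x); the black strokes are 0.2 rad apart
- tape_roll: bystander: roll of masking tape lying flat, 100 mm across, 25 mm high; origin at the centre of its underside
- paint_tube: bystander: oil paint tube with a blue band, lying, 134 x 33 x 24 mm; origin under its middle, its own y along its length
- bottle: bystander: white one-litre bottle, 66 x 91 mm, 236 mm tall, standing to the right of the press; origin at the centre of its underside
- blue_jar: bystander: paint jar with a blue lid, 63 mm across, 66 mm tall, to the left of the press; origin at the centre of its underside
- gesso_tub: bystander: tub with a pink lid, 69 mm across, 66 mm tall, to the left of the press; origin at the centre of its underside
Things that resemble listed ones, but are neither listed nor needed, are in the scene too. Of the things like the gauge, leave any that is pink; of the rest the larger one is meant.

How it is judged (in metres and radians):
On the way:
1. the gauge lies home between the guides (rear end flush within 5 mm, square, flat on the bed) while the knob has not yet been turned past 0.9 rad (x of gauge in the frame of gauge_home between -0.005 and 0.005 m and y of gauge in the frame of gauge_home between -0.004 and 0.004 m and z of gauge in the frame of gauge_home between -0.003 and 0.003 m and angle between the x axis of gauge and the x axis of press, either way round below 0.08 rad and angle between gauge's own x axis and vertical between 1.52 and 1.62 rad and value of joint knob below 0.9 rad), for 0.2 s.
At the end, for the whole second after the job is handed in: the gauge rests flat on the bed between the guides, its rear end flush with their front ends within 5 mm, square within 0.08 rad; the knob's pointer is on the red mark within 0.11 rad and the roller bears on the gauge (x of gauge in the frame of gauge_home between -0.005 and 0.005 m and y of gauge in the frame of gauge_home between -0.004 and 0.004 m and z of gauge in the frame of gauge_home between -0.003 and 0.003 m and angle between the x axis of gauge and the x axis of press, either way round below 0.08 rad and angle between gauge's own x axis and vertical between 1.52 and 1.62 rad and value of joint knob between 1.09 and 1.31 rad and contact force between roller and gauge above 0.5 N and linear speed of gauge below 0.01 m/s and velocity of joint knob below 0.05 rad/s); the robot touches nothing.
It fails at once if the roll of masking tape is shifted more than 15 mm or tipped (distance of tape_roll from where it was at the start of the episode above 0.015 m or angle between tape_roll's own z axis and vertical above 0.3 rad).
It fails at once if the paint tube is shifted more than 15 mm or tipped (distance of paint_tube from where it was at the start of the episode above 0.015 m).
It fails at once if the white bottle is shifted more than 15 mm or tipped (distance of bottle from where it was at the start of the episode above 0.015 m or angle between bottle's own z axis and vertical above 0.3 rad).
It fails at once if the blue-lidded jar is shifted more than 15 mm or tipped (distance of blue_jar from where it was at the start of the episode above 0.015 m or angle between blue_jar's own z axis and vertical above 0.3 rad).
It fails at once if the pink-lidded tub is shifted more than 15 mm or tipped (distance of gesso_tub from where it was at the start of the episode above 0.015 m or angle between gesso_tub's own z axis and vertical above 0.3 rad).
It also fails if it takes over 69 s, if anything falls off the work surface, if the arm or the gripper's body presses on something with over 40 N, if the wrist force passes 120 N, or if a joint passes its speed limit or range.

## Working session

There is one attempt and no reset: what is moved stays moved. The work goes in short steps, Python scripts to look and compute and a tool call to move; the robot and the scene stay as the last step left them, time stands still between calls to the robot, and variables do not carry over. Pictures are saved under pics/ and viewed, at most 10 in all, crops included, and the job is handed in when it is done.

Besides the shell and the picture viewer there is one more tool, called after "Emit:" by a JSON object that holds its "method" and its "body". step_arm: Moves the arm, as the interface text tells. Its arguments: {"type":"object","properties":{"increments":{"type":"array"},"fingers":{"type":"number"},"squeeze":{"type":"number"}},"required":["increments"]}

```bash
mkdir -p pics; cat > h.py <<'E'
import numpy as np, cv2
from rig import ctrl, eyes, finish_job
from scipy.spatial.transform import Rotation as Ro
def quat(q): return Ro.from_quat([q[1],q[2],q[3],q[0]])
def cap(n):
    s=ctrl.sense(); c=eyes.capture(n); c['s']=s
    if n=='wrist':
        T=np.eye(4); T[:3,:3]=quat(s['ee_rot']).as_matrix(); T[:3,3]=s['eef_pos']
        W=T@np.array(c['tool_from_camera']); c['R']=W[:3,:3].T; c['t']=-c['R']@W[:3,3]
    c['R']=np.array(c['R']); c['t']=np.array(c['t']).ravel()
    return c
def toW(c,p): return c['R'].T@(np.array(p)-c['t'])
def pix(c,X):
    p=c['R']@np.array(X,float)+c['t']; return np.array([c['fx']*p[0]/p[2]+c['cx'],c['fy']*p[1]/p[2]+c['cy']])
def ray(c,uv,z):
    d=c['R'].T@np.array([(uv[0]-c['cx'])/c['fx'],(uv[1]-c['cy'])/c['fy'],1]); o=-c['R'].T@c['t']
    return o+d*(z-o[2])/d[2]
def marks(c,n,labels):
    for l in labels:
        for d in eyes.landmark_of(n,l)[:4]:
            w=toW(c,d['point']); print(n,l,round(d['p'],2),w.round(0),'px',pix(c,w).round(0))
E
python3 - <<'E'
from h import *
for n in ['top','scene']:
    c=cap(n); cv2.imwrite(f'pics/{n}0.png',c['frame'])
    marks(c,n,['gauge','press','guide_mouth','gauge_home','knob_grip','knob_pointer','index_mark','tape_roll','paint_tube','bottle','blue_jar','gesso_tub'])
    if n=='top':
        for d in eyes.cut_out(n,'gauge')[:4]:
            m=d['mask'].astype(np.uint8); k=max(cv2.findContours(m,0,2)[0],key=cv2.contourArea)
            P=np.array([ray(c,q[0],8)[:2] for q in k],np.float32); print('gauge',d['p'],m.sum(),cv2.minAreaRect(P), cv2.minAreaRect(k))
print(ctrl.sense())
E
```

```text
top gauge 0.81 [ 641. -151.    7.] px [379. 229.]
top gauge 0.74 [ 455. -152.    4.] px [378. 306.]
top gauge 0.72 [441.   6.   3.] px [312. 311.]
top press 0.67 [668. 183.   5.] px [242. 215.]
top press 0.36 [538. 363.   0.] px [166. 266.]
top guide_mouth 0.86 [567. 205.  18.] px [230. 256.]
top guide_mouth 0.18 [ 468. -364.    1.] px [466. 303.]
top gauge_home 0.87 [632. 190.  20.] px [238. 228.]
top knob_grip 0.83 [667. 183. 140.] px [234. 207.]
top knob_pointer 0.56 [643. 173. 139.] px [238. 218.]
top index_mark 0.89 [636. 190. 123.] px [231. 222.]
top tape_roll 0.9 [ 464. -361.    2.] px [465. 304.]
top paint_tube 0.88 [ 608. -312.    0.] px [445. 244.]
top bottle 0.89 [604.  39.   1.] px [300. 243.]
top blue_jar 0.79 [630. 353.  -4.] px [172. 229.]
top gesso_tub 0.77 [537. 365.   1.] px [165. 267.]
gauge 0.95 1213 ((441.61328125, 7.58643913269043), (53.73874282836914, 129.3577117919922), 88.79322052001953) ((311.3177490234375, 310.2350158691406), (22.485458374023438, 54.37437438964844), 2.7927021980285645)
gauge 0.86 1243 ((454.7834167480469, -156.3831024169922), (130.178085327
[... 1045 characters left out ...]
58.]
{'time_s': 1.35, 'joints': array([-1.49240645e+00,  3.12935815e-01,  1.49772225e+00,  8.60731135e-07,
        1.33096104e+00, -2.23388887e-01]), 'dq': array([ 0.00051081, -0.00091079, -0.00133846,  0.00087651,  0.00059761,
       -0.00206816]), 'tau': array([-4.30571299e-04, -4.12167835e+01, -2.59899008e+01, -2.68776748e-04,
        4.61466607e-04, -1.36980113e-06]), 'eef_pos': array([ 156.03482345, -501.28499426,  226.16745502]), 'ee_rot': array([-1.31609424e-05,  9.88637795e-01,  1.50317367e-01,  1.37498406e-06]), 'force': array([-0.94908429,  0.55765609,  0.38468086]), 'wrist_torque': array([ 0.02640967,  0.0824664 , -0.03566791]), 'grip_force': 0.0, 'grip_width': 0.9992175056946995}
```

```bash
python3 - <<'E'
import cv2
f=cv2.imread('pics/top0.png')[190:350,150:490]
cv2.imwrite('pics/crop0.png',cv2.resize(f,None,fx=2.35,fy=2.35,interpolation=cv2.INTER_CUBIC))
E
```

```text
(no output)
```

View pics/crop0.png

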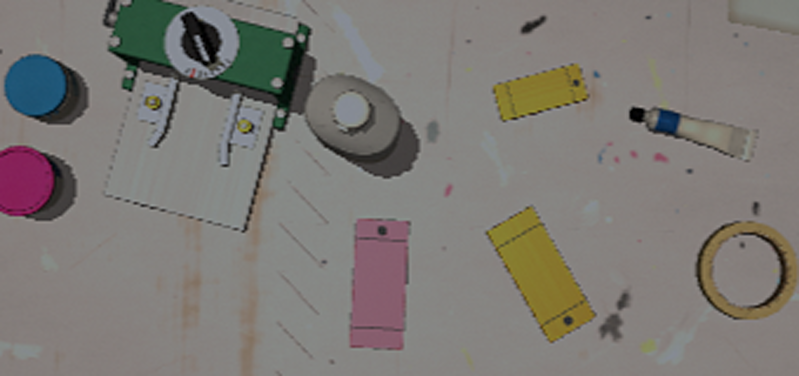

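View pics/scene0.png

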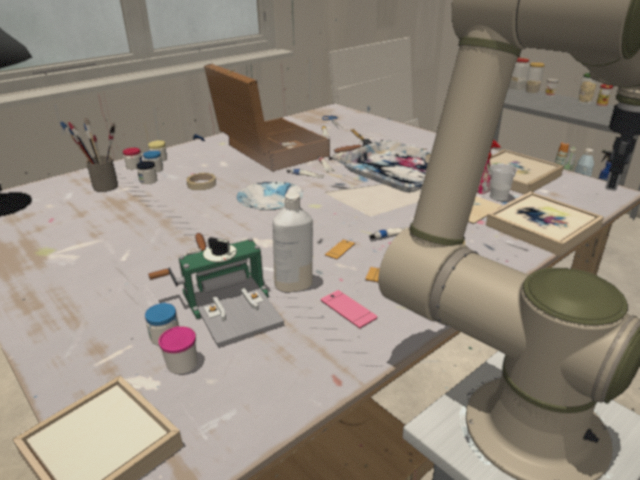

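Of the three gauge-like things, in top-camera pixels, the one at (311,310) is pink, so it is excluded. The yellow one at (379,229) is smaller. The yellow one at (380,306) measures about 130 x 56 mm, so it is the gauge. The crop confirms it: two scribed lines and the hole at the robot end. The press is at the upper left at a yaw of about -13°, with its pointer up-left to down-right. I'm moving towards the gauge.

Emit:
{"method": "step_arm", "body": {"increments": [{"dx": 1,"dy": -0.66,"dz": 0},{"dx": 1,"dy": -0.66,"dz": 0},{"dx": 1,"dy": -0.66,"dz": 0},{"dx": 1,"dy": -0.66,"dz": 0},{"dx": 1,"dy": -0.66,"dz": 0}], "fingers": 85, "squeeze": 80}}

```text
invalid input at $.increments[0]: expected keys dx, dy, dz, wx, wy, wz
```

Emit:
{"method": "step_arm", "body": {"increments": [{"dx": 1,"dy": -0.66,"dz": 0.3},{"dx": 1,"dy": -0.66,"dz": 0.3},{"dx": 1,"dy": -0.66,"dz": 0.3},{"dx": 1,"dy": -0.66,"dz": 0.3},{"dx": 1,"dy": -0.66,"dz": 0.3}]}}

```text
invalid input at $.increments[0]: expected keys dx, dy, dz, wx, wy, wz
```

Emit:
{"method": "step_arm", "body": {"increments": [{"dx": 0.8,"dy": -0.7,"dz": 0.3},{"dx": 0.8,"dy": -0.7,"wz": -0.8},{"dx": 0.8,"dy": -0.7,"wz": -0.8},{"wz": -0.63},{}]}}

```text
invalid input at $.increments[0]: expected keys dx, dy, dz, wx, wy, wz
```

```bash
cat >> h.py <<'E'
def phi(s): x=quat(s['ee_rot']).as_matrix()[:,0]; return np.degrees(np.arctan2(x[1],x[0]))
def go(s,target,ph):
    "shift in tool axes and turn about tool z, in units, to a TCP target (mm) and tool-x heading (deg), tool down"
    R=quat(s['ee_rot']).as_matrix(); d=np.array(target)-s['eef_pos']
    a=(phi(s)-ph+180)%360-180
    Rt=Ro.from_euler('z',ph,degrees=True).as_matrix()@np.diag([1,-1,-1])
    print('TCP',np.round(s['eef_pos'],1),'phi',round(phi(s),1),'tz',R[:,2].round(3),'| d now',(R.T@d/25).round(2),'wz',round(a/6,2),'| d after turn',(Rt.T@d/25).round(2))
def rects(c,n,label,z,k=4):
    for d in eyes.cut_out(n,label)[:k]:
        m=d['mask'].astype(np.uint8); q=max(cv2.findContours(m,0,2)[0],key=cv2.contourArea)
        P=np.array([ray(c,p[0],z)[:2] for p in q],np.float32); print(label,round(d['p'],2),m.sum(),np.round(cv2.boxPoints(cv2.minAreaRect(P)),1).tolist(),cv2.minAreaRect(P))
E
python3 - <<'E'
from h import *
c=cap('wrist'); cv2.imwrite('pics/w1.png',c['frame'])
marks(c,'wrist',['gauge']); rects(c,'wrist','gauge',8)
print(np.array(c['tool_from_camera']).round(2), c['fx'])
go(c['s'],[416,-179,22],30.7)
E
```

```text
[[  -0.     -0.96   -0.29   73.98]
 [   1.      0.     -0.      0.86]
 [   0.     -0.29    0.96 -147.48]
 [   0.      0.      0.      1.  ]] 383.7407203739942
TCP [ 156.  -501.3  226.2] phi 17.3 tz [-0.  0. -1.] | d now [13.76 -9.22  8.17] wz -2.23 | d after turn [15.52 -5.78  8.17]
```

View pics/w1.png

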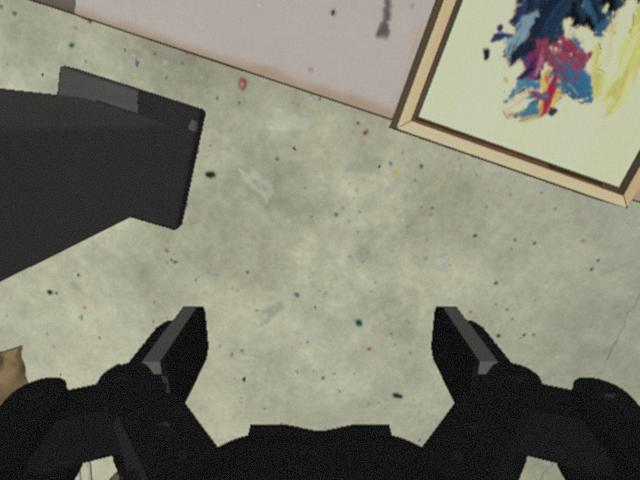

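The wrist picture shows the floor off the table edge and an unknown dark body at the left (about 100,180). I'm checking what it is before I cross that area.

```bash
python3 - <<'E'
from h import *
c=cap('top')
for X in [[156,-501,226],[200,-340,0],[200,-340,200],[0,0,0],[416,-179,100],[300,-340,200]]: print(X,pix(c,X).round(0))
cv2.imwrite('pics/top1.png',c['frame'])
E
```

```text
[156, -501, 226] [563. 465.]
[200, -340, 0] [455. 416.]
[200, -340, 200] [478. 437.]
[0, 0, 0] [310. 500.]
[416, -179, 100] [394. 325.]
[300, -340, 200] [478. 387.]
```

View pics/top0.png

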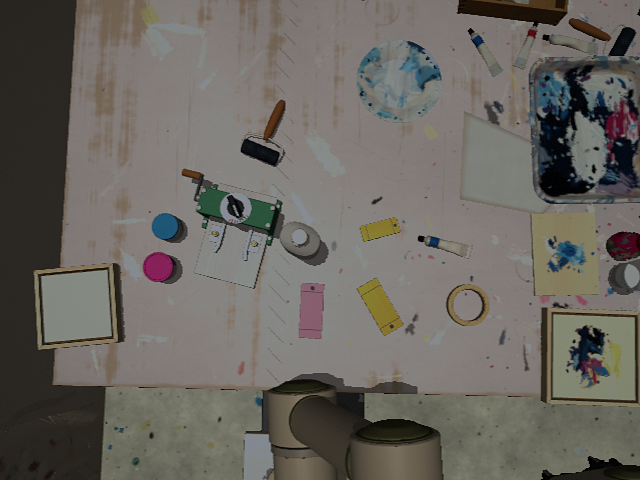

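The top picture is clear around (478,437), so the dark body in the wrist view is the cart's front below the table. The path is free.

Emit:
{"method": "step_arm", "body": {"increments": [{"dx": 1,"dy": -0.66,"dz": 0,"wx": 0,"wy": 0,"wz": 0},{"dx": 1,"dy": -0.66,"dz": 0,"wx": 0,"wy": 0,"wz": 0},{"dx": 1,"dy": -0.66,"dz": 0,"wx": 0,"wy": 0,"wz": 0},{"dx": 1,"dy": -0.66,"dz": 0,"wx": 0,"wy": 0,"wz": 0},{"dx": 1,"dy": -0.66,"dz": 0,"wx": 0,"wy": 0,"wz": 0}], "fingers": 85, "squeeze": 80}}

```text
time_s: 2.05
eef_pos: [251.5, -384.4, 226.3]
ee_rot: [0.0, 0.989, 0.15, 0.0]
force: [0.3, 0.0, -0.8]
grip_width: 0.992
grip_force: 0.0
```

Emit:
{"method": "step_arm", "body": {"increments": [{"dx": 1,"dy": -0.66,"dz": 0.3,"wx": 0,"wy": 0,"wz": 0},{"dx": 1,"dy": -0.66,"dz": 0.3,"wx": 0,"wy": 0,"wz": 0},{"dx": 1,"dy": -0.66,"dz": 0.3,"wx": 0,"wy": 0,"wz": 0},{"dx": 1,"dy": -0.66,"dz": 0.3,"wx": 0,"wy": 0,"wz": 0},{"dx": 1,"dy": -0.66,"dz": 0.3,"wx": 0,"wy": 0,"wz": 0}]}}

```text
time_s: 2.55
eef_pos: [346.4, -268.5, 188.6]
ee_rot: [0.0, 0.989, 0.15, 0.0]
force: [0.3, -0.7, -0.2]
grip_width: 0.994
grip_force: 0.0
```

Emit:
{"method": "step_arm", "body": {"increments": [{"dx": 0.8,"dy": -0.7,"dz": 0.3,"wx": 0,"wy": 0,"wz": -0.4},{"dx": 0.8,"dy": -0.7,"dz": 0,"wx": 0,"wy": 0,"wz": -0.8},{"dx": 0.8,"dy": -0.7,"dz": 0,"wx": 0,"wy": 0,"wz": -0.8},{"dx": 0,"dy": 0,"dz": 0,"wx": 0,"wy": 0,"wz": -0.23},{"dx": 0,"dy": 0,"dz": 0,"wx": 0,"wy": 0,"wz": 0}]}}

```text
time_s: 3.05
eef_pos: [383.6, -199.4, 181.3]
ee_rot: [0.0, 0.964, 0.265, 0.0]
force: [0.1, -0.4, 0.5]
grip_width: 0.991
grip_force: 0.0
```

```bash
python3 - <<'E'
from h import *
c=cap('wrist'); cv2.imwrite('pics/w1.png',c['frame'])
marks(c,'wrist',['gauge']); rects(c,'wrist','gauge',8)
go(c['s'],[416,-179,22],30.7)
E
```

```text
wrist gauge 0.88 [440.  10.   0.] px [119.  11.]
wrist gauge 0.7 [ 459. -157.    6.] px [321. 107.]
gauge 0.79 7640 [[376.8999938964844, -20.200000762939453], [464.8999938964844, -23.299999237060547], [466.8999938964844, 33.20000076293945], [378.8999938964844, 36.29999923706055]] ((421.9239807128906, 6.489152908325195), (56.47471237182617, 88.06997680664062), 87.97650909423828)
gauge 0.66 11741 [[386.8999938964844, -167.0], [414.70001220703125, -213.10000610351562], [525.4000244140625, -146.1999969482422], [497.5, -100.19999694824219]] ((456.1370849609375, -156.6172332763672), (129.26828002929688, 53.79083251953125), 31.140087127685547)
TCP [ 383.6 -199.4  181.3] phi 30.7 tz [ 0. -0. -1.] | d now [ 1.53 -0.04  6.37] wz 0.0 | d after turn [ 1.53 -0.04  6.37]
```

View pics/w1.png

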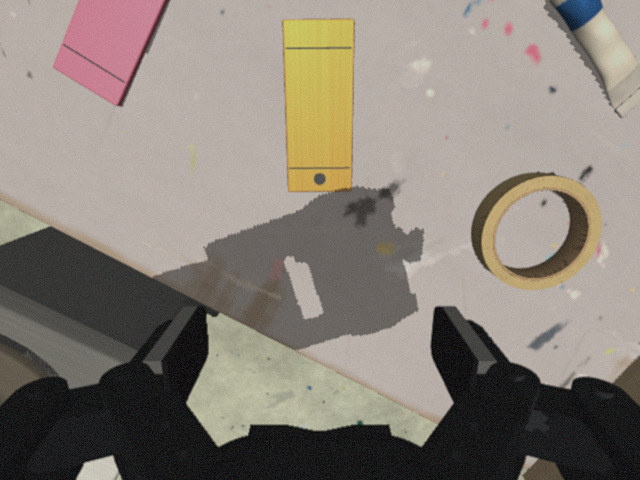

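The wrist picture shows the yellow gauge upright at (320,105), with its hole end nearest at (320,180), the pink look-alike at the upper left and the tape at the right. The measured centre is (456,-157) at 31.1°. I'm descending on the hole end.

Emit:
{"method": "step_arm", "body": {"increments": [{"dx": 0.8,"dy": 0.02,"dz": 0.9,"wx": 0,"wy": 0,"wz": -0.07},{"dx": 0.77,"dy": 0,"dz": 0.9,"wx": 0,"wy": 0,"wz": 0},{"dx": 0,"dy": 0,"dz": 1,"wx": 0,"wy": 0,"wz": 0},{"dx": 0,"dy": 0,"dz": 1,"wx": 0,"wy": 0,"wz": 0},{"dx": 0,"dy": 0,"dz": 1,"wx": 0,"wy": 0,"wz": 0}], "fingers": 68}}

```text
time_s: 3.7
eef_pos: [417.3, -180.3, 60.2]
ee_rot: [0.0, 0.964, 0.267, 0.0]
force: [0.5, 0.6, -0.8]
grip_width: 0.795
grip_force: 0.0
```

Emit:
{"method": "step_arm", "body": {"increments": [{"dx": 0,"dy": 0,"dz": 0.8,"wx": 0,"wy": 0,"wz": 0},{"dx": 0,"dy": 0,"dz": 0.5,"wx": 0,"wy": 0,"wz": 0},{"dx": 0,"dy": 0,"dz": 0.25,"wx": 0,"wy": 0,"wz": 0},{"dx": 0,"dy": 0,"dz": 0,"wx": 0,"wy": 0,"wz": 0},{"dx": 0,"dy": 0,"dz": 0,"wx": 0,"wy": 0,"wz": 0}]}}

```text
time_s: 4.2
eef_pos: [417.6, -180.1, 23.0]
ee_rot: [0.0, 0.964, 0.268, 0.0]
force: [0.9, -0.2, 0.6]
grip_width: 0.797
grip_force: 0.0
```

Emit:
{"method": "step_arm", "body": {"increments": [{"dx": 0,"dy": 0,"dz": 0,"wx": 0,"wy": 0,"wz": 0},{"dx": 0,"dy": 0,"dz": 0,"wx": 0,"wy": 0,"wz": 0},{"dx": 0,"dy": 0,"dz": 0,"wx": 0,"wy": 0,"wz": 0},{"dx": 0,"dy": 0,"dz": 0,"wx": 0,"wy": 0,"wz": 0},{"dx": 0,"dy": 0,"dz": 0,"wx": 0,"wy": 0,"wz": 0}], "fingers": 45, "squeeze": 70}}

```text
time_s: 4.7
eef_pos: [417.4, -179.6, 22.5]
ee_rot: [0.0, 0.963, 0.268, 0.0]
force: [-0.7, -0.5, -0.2]
grip_width: 0.529
grip_force: 0.0
```

Emit:
{"method": "step_arm", "body": {"increments": [{"dx": 0,"dy": 0,"dz": -0.2,"wx": 0,"wy": 0,"wz": 0},{"dx": 0,"dy": 0,"dz": -1,"wx": 0,"wy": 0,"wz": 0},{"dx": 0,"dy": 0,"dz": -1,"wx": 0,"wy": 0,"wz": 0},{"dx": 0,"dy": 0,"dz": -1,"wx": 0,"wy": 0,"wz": 0},{"dx": 0,"dy": 0,"dz": 0,"wx": 0,"wy": 0,"wz": 0}]}}

```text
time_s: 5.2
eef_pos: [418.7, -180.5, 105.4]
ee_rot: [0.002, 0.963, 0.268, 0.002]
force: [0.1, -1.5, -0.7]
grip_width: 0.526
grip_force: 0.0
```

```bash
python3 - <<'E'
from h import *
c=cap('wrist'); cv2.imwrite('pics/w2.png',c['frame'])
s=c['s']; print(s['grip_width'],s['grip_force'],s['force'])
rects(c,'wrist','gauge',s['eef_pos'][2]-15)
# press frame: all looks
u=np.array([np.cos(np.radians(-13)),np.sin(np.radians(-13))])
tgt=np.array([567,205])-u*(20+110); print(tgt)
go(s,[tgt[0],tgt[1],100],-13)
E
```

```text
0.5255403394748717 0.0 [ 0.13373586 -1.53013505 -0.68745727]
gauge 0.95 17605 [[418.20001220703125, -158.6999969482422], [436.8999938964844, -189.6999969482422], [510.79998779296875, -145.10000610351562], [492.1000061035156, -114.0999984741211]] ((464.4865417480469, -151.92498779296875), (86.26878356933594, 36.242149353027344), 31.11404800415039)
gauge 0.78 15749 [[411.70001220703125, -61.900001525878906], [485.6000061035156, -63.900001525878906], [486.6000061035156, -26.0], [412.79998779296875, -24.0]] ((449.16851806640625, -43.94129943847656), (37.90577697753906, 73.84674072265625), 88.43993377685547)
[440.33189158 234.24363706]
TCP [ 418.7 -180.5  105.4] phi 31.1 tz [ 0.005 -0.004 -1.   ] | d now [  9.31 -13.76   0.16] wz 7.35 | d after turn [ -2.89 -16.36   0.22]
```

View pics/w2.png

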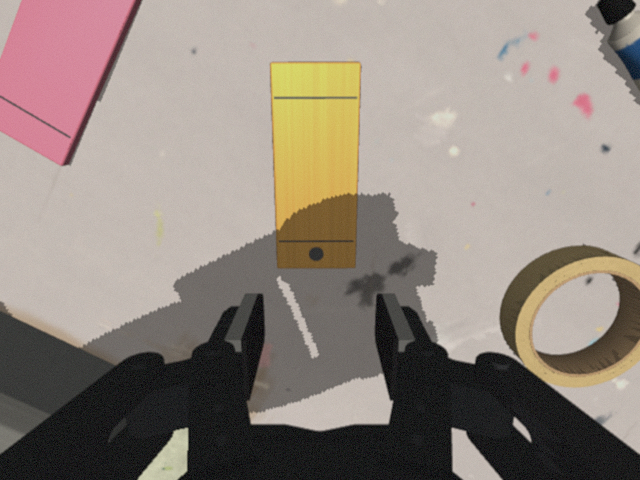

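```bash
python3 - <<'E'
from h import *
c=cap('wrist'); s=c['s']
rects(c,'wrist','gauge',8)
R=quat(s['ee_rot']).as_matrix()
for k in (6,10,14,18,22,25):
  print(k,[pix(c,s['eef_pos']+R@np.array([x,y,k])).round(0).tolist() for x in(-11,11) for y in (-22.5,22.5)])
E
```

```text
gauge 0.78 18046 [[387.20001220703125, -167.0], [414.8999938964844, -212.89999389648438], [525.2999877929688, -146.10000610351562], [497.5, -100.30000305175781]] ((456.2157897949219, -156.56588745117188), (128.94644165039062, 53.61098861694336), 31.178634643554688)
gauge 0.78 15588 [[377.20001220703125, -21.200000762939453], [485.8999938964844, -23.399999618530273], [487.1000061035156, 33.5], [378.3999938964844, 35.79999923706055]] ((432.14752197265625, 6.1530914306640625), (56.955440521240234, 108.72480773925781), 88.81110382080078)
6 [[267.0, 322.0], [368.0, 322.0], [265.0, 276.0], [370.0, 276.0]]
10 [[269.0, 318.0], [367.0, 318.0], [267.0, 273.0], [369.0, 273.0]]
14 [[270.0, 313.0], [366.0, 313.0], [268.0, 269.0], [368.0, 269.0]]
18 [[271.0, 310.0], [365.0, 310.0], [269.0, 266.0], [367.0, 266.0]]
22 [[272.0, 306.0], [364.0, 306.0], [270.0, 263.0], [366.0, 263.0]]
25 [[272.0, 303.0], [363.0, 303.0], [271.0, 261.0], [365.0, 261.0]]
```

The gauge hasn't moved and the fingers closed above it, stopping at 45 mm. The tips sit higher than I reckoned, so I'm going back with the fingers open and descending by feel.

Emit:
{"method": "step_arm", "body": {"increments": [{"dx": -0.05,"dy": 0,"dz": 1,"wx": 0,"wy": 0,"wz": 0},{"dx": 0,"dy": 0,"dz": 1,"wx": 0,"wy": 0,"wz": 0},{"dx": 0,"dy": 0,"dz": 1,"wx": 0,"wy": 0,"wz": 0},{"dx": 0,"dy": 0,"dz": 0.3,"wx": 0,"wy": 0,"wz": 0},{"dx": 0,"dy": 0,"dz": 0,"wx": 0,"wy": 0,"wz": 0}], "fingers": 66}}

```text
time_s: 5.9
eef_pos: [415.7, -179.8, 19.0]
ee_rot: [-0.001, 0.963, 0.268, -0.001]
force: [-0.2, -0.4, 0.3]
grip_width: 0.774
grip_force: 0.0
```

Emit:
{"method": "step_arm", "body": {"increments": [{"dx": 0,"dy": 0,"dz": 0.1,"wx": 0,"wy": 0,"wz": 0},{"dx": 0,"dy": 0,"dz": 0.1,"wx": 0,"wy": 0,"wz": 0},{"dx": 0,"dy": 0,"dz": 0,"wx": 0,"wy": 0,"wz": 0}]}}

```text
time_s: 6.2
eef_pos: [416.5, -180.4, 15.3]
ee_rot: [0.0, 0.963, 0.268, 0.0]
force: [0.1, 0.1, -0.1]
grip_width: 0.775
grip_force: 0.0
```

```bash
python3 - <<'E'
from h import *
c=cap('wrist'); s=c['s']; print(s['eef_pos'],s['force'],s['grip_width'])
cv2.imwrite('pics/w3.png',c['frame'])
E
```

```text
[ 416.51716092 -180.3894871    15.29716331] [ 0.09666389  0.11634951 -0.06064206] 0.7750118560088911
```

View pics/w3.png

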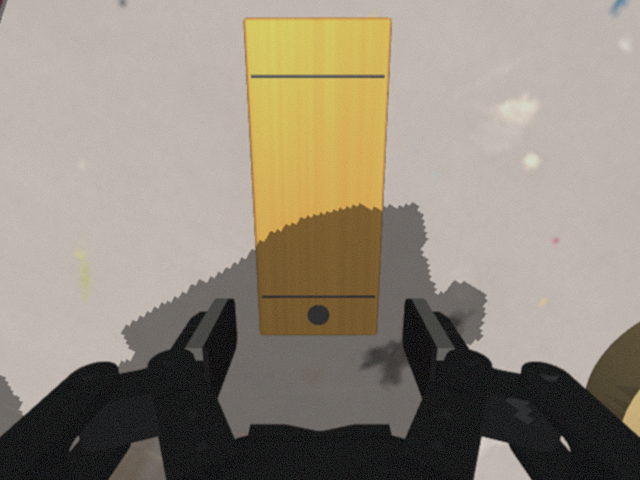

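The picture shows the fingers (inner edges at x=234 and 404) still well above the gauge, whose rear end is at row 333. By the pixel scale the tips are about 20-25 mm higher than stated, so I'm continuing down by feel.

Emit:
{"method": "step_arm", "body": {"increments": [{"dx": 0,"dy": 0,"dz": 0.2,"wx": 0,"wy": 0,"wz": 0},{"dx": 0,"dy": 0,"dz": 0.2,"wx": 0,"wy": 0,"wz": 0},{"dx": 0,"dy": 0,"dz": 0,"wx": 0,"wy": 0,"wz": 0}]}}

```text
time_s: 6.55
eef_pos: [416.0, -180.0, 4.3]
ee_rot: [-0.001, 0.963, 0.268, -0.0]
force: [-0.1, 0.2, 0.1]
grip_width: 0.776
grip_force: 0.0
```

Emit:
{"method": "step_arm", "body": {"increments": [{"dx": 0,"dy": 0,"dz": 0.15,"wx": 0,"wy": 0,"wz": 0},{"dx": 0,"dy": 0,"dz": 0.15,"wx": 0,"wy": 0,"wz": 0},{"dx": 0,"dy": 0,"dz": 0,"wx": 0,"wy": 0,"wz": 0}]}}

```text
time_s: 6.85
eef_pos: [416.1, -180.1, -3.0]
ee_rot: [-0.0, 0.963, 0.268, -0.0]
force: [0.7, 0.0, -0.5]
grip_width: 0.772
grip_force: 0.0
```

```bash
python3 - <<'E'
from h import *
c=cap('wrist'); s=c['s']; print(s['eef_pos'],s['force'],s['grip_width'])
cv2.imwrite('pics/w4.png',c['frame']); c=cap('scene'); cv2.imwrite('pics/s4.png',c['frame'])
f=c['frame']; print(pix(c,s['eef_pos']))
rects(cap('wrist'),'wrist','gauge',8)
E
```

```text
[ 416.10590148 -180.1024415    -3.04003413] [ 0.65487358  0.01484673 -0.48997767] 0.7722244993797577
[413.1595567  283.40101308]
gauge 0.88 53653 [[386.70001220703125, -166.6999969482422], [414.79998779296875, -213.1999969482422], [525.2999877929688, -146.1999969482422], [497.20001220703125, -99.80000305175781]] ((455.9903259277344, -156.4974365234375), (129.21609497070312, 54.314971923828125), 31.209997177124023)
```

Emit:
{"method": "step_arm", "body": {"increments": [{"dx": 0,"dy": 0,"dz": 0.1,"wx": 0,"wy": 0,"wz": 0},{"dx": 0,"dy": 0,"dz": 0.1,"wx": 0,"wy": 0,"wz": 0},{"dx": 0,"dy": 0,"dz": 0,"wx": 0,"wy": 0,"wz": 0}]}}

```text
time_s: 7.35
eef_pos: [416.2, -180.1, -7.9]
ee_rot: [-0.0, 0.963, 0.268, -0.0]
force: [1.2, -0.1, 0.6]
grip_width: 0.773
grip_force: 0.0
```

```bash
python3 - <<'E'
from h import *
c=cap('wrist'); s=c['s']; print(s['eef_pos'],s['force'],s['grip_width'])
cv2.imwrite('pics/w4.png',c['frame'])
E
```

```text
[ 416.17839665 -180.13028157   -7.88361129] [ 1.16152426 -0.14925299  0.59438276] 0.7729279663446761
```

View pics/w4.png

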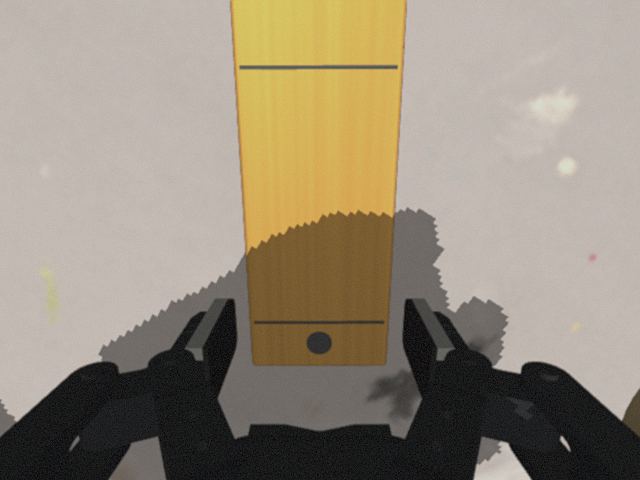

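The wrist view shows the gauge centred between the fingers. By scale the tips are now about 4 mm above its top face, so I'm going on down in small steps until I feel the table.

Emit:
{"method": "step_arm", "body": {"increments": [{"dx": 0,"dy": 0,"dz": 0.1,"wx": 0,"wy": 0,"wz": 0},{"dx": 0,"dy": 0,"dz": 0.06,"wx": 0,"wy": 0,"wz": 0},{"dx": 0,"dy": 0,"dz": 0,"wx": 0,"wy": 0,"wz": 0}]}}

```text
time_s: 7.7
eef_pos: [416.3, -180.3, -11.6]
ee_rot: [-0.0, 0.963, 0.268, -0.0]
force: [0.5, -0.9, 0.9]
grip_width: 0.772
grip_force: 0.0
```

Emit:
{"method": "step_arm", "body": {"increments": [{"dx": 0,"dy": 0,"dz": 0.08,"wx": 0,"wy": 0,"wz": 0},{"dx": 0,"dy": 0,"dz": 0,"wx": 0,"wy": 0,"wz": 0}]}}

```text
time_s: 7.9
eef_pos: [416.4, -180.4, -11.8]
ee_rot: [0.0, 0.963, 0.268, -0.0]
force: [-9.6, 5.9, 32.9]
grip_width: 0.771
grip_force: 16.2
```

The tips touched the table at TCP z = -11.7, so they stand about 31 mm further back than stated. I'm backing off 4 mm and closing.

Emit:
{"method": "step_arm", "body": {"increments": [{"dx": 0,"dy": 0,"dz": -0.18,"wx": 0,"wy": 0,"wz": 0},{"dx": 0,"dy": 0,"dz": 0,"wx": 0,"wy": 0,"wz": 0}]}}

```text
time_s: 8.1
eef_pos: [416.6, -180.5, -8.7]
ee_rot: [0.0, 0.963, 0.268, 0.0]
force: [-0.4, 0.1, -0.2]
grip_width: 0.775
grip_force: 0.0
```

Emit:
{"method": "step_arm", "body": {"increments": [{"dx": 0,"dy": 0,"dz": 0,"wx": 0,"wy": 0,"wz": 0},{"dx": 0,"dy": 0,"dz": 0,"wx": 0,"wy": 0,"wz": 0},{"dx": 0,"dy": 0,"dz": 0,"wx": 0,"wy": 0,"wz": 0},{"dx": 0,"dy": 0,"dz": 0,"wx": 0,"wy": 0,"wz": 0},{"dx": 0,"dy": 0,"dz": 0,"wx": 0,"wy": 0,"wz": 0}], "fingers": 45, "squeeze": 70}}

```text
time_s: 8.6
eef_pos: [416.9, -180.7, -8.3]
ee_rot: [0.001, 0.963, 0.268, 0.0]
force: [-1.4, 1.7, 15.3]
grip_width: 0.612
grip_force: 79.0
```

Emit:
{"method": "step_arm", "body": {"increments": [{"dx": 0,"dy": 0,"dz": -0.3,"wx": 0,"wy": 0,"wz": 0},{"dx": 0,"dy": 0,"dz": -1,"wx": 0,"wy": 0,"wz": 0},{"dx": 0,"dy": 0,"dz": -1,"wx": 0,"wy": 0,"wz": 0},{"dx": 0,"dy": 0,"dz": -0.7,"wx": 0,"wy": 0,"wz": 0},{"dx": 0,"dy": 0,"dz": 0,"wx": 0,"wy": 0,"wz": 0}]}}

```text
time_s: 9.1
eef_pos: [417.1, -180.8, 67.4]
ee_rot: [0.001, 0.963, 0.268, 0.001]
force: [-0.2, -1.2, -2.0]
grip_width: 0.604
grip_force: 73.9
```

```bash
python3 - <<'E'
from h import *
c=cap('wrist'); s=c['s']; print(s['force'],s['grip_width'],s['grip_force'])
rects(c,'wrist','gauge',s['eef_pos'][2]+16.3)
u=np.array([np.cos(np.radians(-13)),np.sin(np.radians(-13))])
tgt=np.array([567,205])-u*(20+110); print(tgt)
go(s,[tgt[0],tgt[1],70],-13)
E
```

```text
[-0.18514304 -1.24706784 -2.0236396 ] 0.6039187594716316 73.93852114677429
gauge 0.93 10365 [[415.0, -65.9000015258789], [476.3999938964844, -67.80000305175781], [477.1000061035156, -43.400001525878906], [415.79998779296875, -41.5]] ((446.0769958496094, -54.653690338134766), (24.456748962402344, 61.39732360839844), 88.23596954345703)
[440.33189158 234.24363706]
TCP [ 417.1 -180.8   67.4] phi 31.1 tz [ 0.003 -0.002 -1.   ] | d now [  9.37 -13.74  -0.14] wz 7.35 | d after turn [ -2.83 -16.39  -0.1 ]
```

Held: 2 N of weight on the wrist and 74 N of grip. I'm carrying it round to the press, clear of the bottle.

Emit:
{"method": "step_arm", "body": {"increments": [{"dx": 0,"dy": -1,"dz": 0,"wx": 0,"wy": 0,"wz": 0},{"dx": 0,"dy": -1,"dz": 0,"wx": 0,"wy": 0,"wz": 0},{"dx": 0,"dy": -1,"dz": 0,"wx": 0,"wy": 0,"wz": 0},{"dx": 0,"dy": -1,"dz": 0,"wx": 0,"wy": 0,"wz": 0.5},{"dx": 0,"dy": -1,"dz": 0,"wx": 0,"wy": 0,"wz": 1}]}}

```text
time_s: 9.7
eef_pos: [351.5, -71.4, 64.8]
ee_rot: [-0.001, 0.982, 0.19, -0.001]
force: [0.3, -0.4, -2.0]
grip_width: 0.606
grip_force: 74.0
```

Emit:
{"method": "step_arm", "body": {"increments": [{"dx": 0,"dy": -1,"dz": 0,"wx": 0,"wy": 0,"wz": 1},{"dx": 0,"dy": -1,"dz": 0,"wx": 0,"wy": 0,"wz": 1},{"dx": 0,"dy": -1,"dz": 0,"wx": 0,"wy": 0,"wz": 1},{"dx": 0,"dy": -1,"dz": 0,"wx": 0,"wy": 0,"wz": 1},{"dx": 0,"dy": -1,"dz": 0,"wx": 0,"wy": 0,"wz": 1}]}}

```text
time_s: 10.2
eef_pos: [330.1, 50.3, 64.9]
ee_rot: [-0.0, 0.997, -0.071, -0.001]
force: [0.4, 0.2, -1.9]
grip_width: 0.61
grip_force: 74.0
```

```bash
python3 - <<'E'
from h import *
s=ctrl.sense(); go(s,[440.3,234.2,70],-13); print(s['grip_width'],s['joints'])
E
```

```text
TCP [330.1  50.3  64.9] phi -8.2 tz [-0.003  0.001 -1.   ] | d now [ 3.32 -7.91 -0.21] wz 0.8 | d after turn [ 2.64 -8.16 -0.2 ]
0.6101735068724599 [-2.04743489e-01  1.42481240e-01  2.22071345e+00  7.01557682e-05
  7.81022005e-01  1.50878890e+00]
```

Emit:
{"method": "step_arm", "body": {"increments": [{"dx": 0,"dy": -1,"dz": -0.2,"wx": 0,"wy": 0,"wz": 0.8},{"dx": 0.4,"dy": -1,"dz": 0,"wx": 0,"wy": 0,"wz": 0},{"dx": 0.4,"dy": -1,"dz": 0,"wx": 0,"wy": 0,"wz": 0},{"dx": 0.4,"dy": -1,"dz": 0,"wx": 0,"wy": 0,"wz": 0},{"dx": 0.4,"dy": -1,"dz": 0,"wx": 0,"wy": 0,"wz": 0}]}}

```text
time_s: 10.7
eef_pos: [395.4, 163.6, 69.5]
ee_rot: [0.0, 0.994, -0.111, -0.001]
force: [1.1, -0.3, -1.7]
grip_width: 0.606
grip_force: 74.0
```

Emit:
{"method": "step_arm", "body": {"increments": [{"dx": 0.4,"dy": -1,"dz": 0,"wx": 0,"wy": 0,"wz": 0},{"dx": 0.4,"dy": -1,"dz": 0,"wx": 0,"wy": 0,"wz": 0},{"dx": 0.2,"dy": -1,"dz": 0,"wx": 0,"wy": 0,"wz": 0},{"dx": 0,"dy": 0,"dz": 0,"wx": 0,"wy": 0,"wz": 0},{"dx": 0,"dy": 0,"dz": 0,"wx": 0,"wy": 0,"wz": 0}]}}

```text
time_s: 11.2
eef_pos: [435.6, 230.2, 69.4]
ee_rot: [0.001, 0.994, -0.11, -0.001]
force: [0.2, 0.3, -2.3]
grip_width: 0.604
grip_force: 74.1
```

```bash
python3 - <<'E'
from h import *
for n in ['wrist','top','scene']:
    c=cap(n); s=c['s']; cv2.imwrite(f'pics/{n}5.png',c['frame'])
    marks(c,n,['gauge','guide_mouth','gauge_home','knob_grip','index_mark','roller','press'])
    rects(c,n,'gauge',s['eef_pos'][2]+16.3)
go(s,[440.3,234.2,70],-13)
E
```

```text
wrist gauge 0.64 [482. 222.  82.] px [311. 205.]
wrist gauge_home 0.58 [485. 220.  84.] px [315. 196.]
gauge 0.7 56566 [[412.6000061035156, 207.1999969482422], [537.2999877929688, 180.0], [548.7000122070312, 232.1999969482422], [424.0, 259.3999938964844]] ((480.638916015625, 219.70103454589844), (53.353267669677734, 127.61589050292969), 77.6890869140625)
top gauge 0.93 [442.   4.   4.] px [313. 310.]
top gauge 0.84 [ 646. -149.    3.] px [378. 227.]
top gauge 0.75 [667. 185.   4.] px [241. 215.]
top gauge 0.61 [483. 221.  84.] px [217. 290.]
top guide_mouth 0.72 [569. 206.  18.] px [230. 255.]
top gauge_home 0.94 [629. 189.  22.] px [238. 230.]
top knob_grip 0.55 [668. 183. 138.] px [234. 206.]
top knob_grip 0.29 [479. 223.  85.] px [216. 292.]
top index_mark 0.87 [636. 189. 126.] px [232. 221.]
top roller 0.63 [630. 190.  20.] px [238. 229.]
top press 0.79 [668. 182.   3.] px [242. 215.]
top press 0.5 [629. 351.  -6.] px [173. 229.]
gauge 0.97 647 [[462.29998779296875, 192.0], [538.0, 176.5], [549.2000122070312, 231.60000610351562], [473.5, 247.0]] ((505.7655029296875, 211.753265380
[... 1246 characters left out ...]
938), (50.377925872802734, 95.26649475097656), 70.01637268066406)
gauge 0.67 317 [[510.29998779296875, -18.600000381469727], [535.0999755859375, -102.5], [572.2000122070312, -91.5999984741211], [547.4000244140625, -7.599999904632568]] ((541.2659301757812, -55.069942474365234), (38.68439865112305, 87.54844665527344), 16.47593116760254)
gauge 0.58 947 [[303.0, 59.0], [422.29998779296875, 55.79999923706055], [423.79998779296875, 108.30000305175781], [304.5, 111.5999984741211]] ((363.4010314941406, 83.67681884765625), (52.58009719848633, 119.3369369506836), 88.41851043701172)
TCP [436.6 230.3  70.9] phi -12.7 tz [-0.  0. -1.] | d now [ 0.11 -0.18  0.04] wz 0.05 | d after turn [ 0.11 -0.18  0.04]
```

In hand, the gauge's centre is 45 mm ahead of the TCP. All three cameras agree on the press axis: mouth at (566.6,205.3), yaw -12.7°, and 104 mm from mouth to knob against 105 mm expected. I'm correcting sideways and lowering in front of the mouth.

Emit:
{"method": "step_arm", "body": {"increments": [{"dx": 0,"dy": -0.2,"dz": 0.6,"wx": 0,"wy": 0,"wz": 0},{"dx": 0,"dy": 0,"dz": 0.8,"wx": 0,"wy": 0,"wz": 0},{"dx": 0,"dy": 0,"dz": 0.6,"wx": 0,"wy": 0,"wz": 0},{"dx": 0,"dy": 0,"dz": 0.4,"wx": 0,"wy": 0,"wz": 0},{"dx": 0,"dy": 0,"dz": 0,"wx": 0,"wy": 0,"wz": 0}]}}

```text
time_s: 13.05
eef_pos: [437.1, 235.0, 10.0]
ee_rot: [0.0, 0.994, -0.111, -0.001]
force: [0.2, 0.2, -1.3]
grip_width: 0.607
grip_force: 74.1
```

```bash
cat >> h.py <<'E'
O=np.array([669.0,182.2]); U=np.array([.9755,-.2198]); N=np.array([.2198,.9755])
def pr(p): d=np.array(p[:2])-O; return np.round([d@U,d@N],1)
E
python3 - <<'E'
from h import *
c=cap('wrist'); s=c['s']; cv2.imwrite('pics/w6.png',c['frame'])
print(s['eef_pos'],phi(s),'press xy of TCP',pr(s['eef_pos']),s['force'],s['grip_width'])
rects(c,'wrist','gauge',s['eef_pos'][2]+16.3)
marks(c,'wrist',['guide_mouth'])
for X in [(-105,29),(-105,-29),(-90,29),(-90,-29)]: print(X,pix(c,list(O+X[0]*U+X[1]*N)+[29]).round(0))
E
```

```text
[437.12806027 234.98734903   9.99376613] -12.709755909613783 press xy of TCP [-237.8    0.5] [ 0.22962197  0.18577698 -1.34851036] 0.6070210174686003
gauge 0.88 56634 [[414.0, 212.10000610351562], [538.5999755859375, 184.60000610351562], [550.0999755859375, 236.60000610351562], [425.5, 264.1000061035156]] ((482.077392578125, 224.3700714111328), (53.23783493041992, 127.61590576171875), 77.54508209228516)
(-105, 29) [214. -98.]
(-105, -29) [424. -98.]
(-90, 29) [ 209. -167.]
(-90, -29) [ 429. -167.]
```

View pics/w6.png

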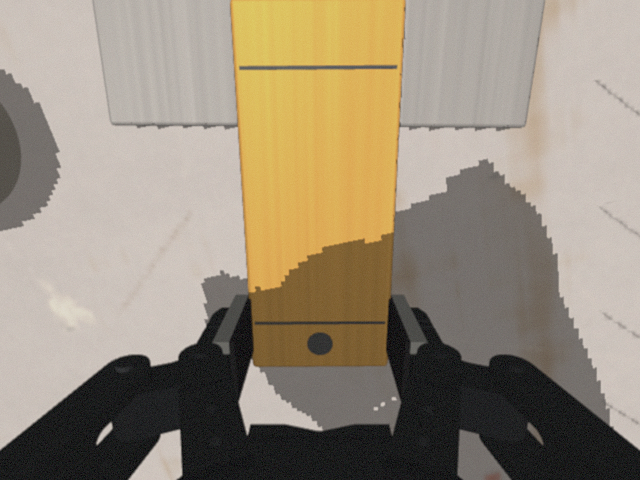

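The wrist picture shows the gauge (240 to 399 at row 120, middle 319.5) centred on the bed (111 to 527, middle 319) and square to the bed's front edge at row 125. I'm advancing into the guides.

Emit:
{"method": "step_arm", "body": {"increments": [{"dx": 0.6,"dy": 0,"dz": 0,"wx": 0,"wy": 0,"wz": 0},{"dx": 0.6,"dy": 0,"dz": 0,"wx": 0,"wy": 0,"wz": 0},{"dx": 0.6,"dy": 0,"dz": 0,"wx": 0,"wy": 0,"wz": 0},{"dx": 0.2,"dy": 0,"dz": 0,"wx": 0,"wy": 0,"wz": 0},{"dx": 0,"dy": 0,"dz": 0,"wx": 0,"wy": 0,"wz": 0}]}}

```text
time_s: 13.7
eef_pos: [486.9, 224.1, 11.4]
ee_rot: [-0.0, 0.994, -0.111, 0.0]
force: [0.0, -0.1, -2.1]
grip_width: 0.608
grip_force: 74.1
```

Emit:
{"method": "step_arm", "body": {"increments": [{"dx": 0.6,"dy": 0,"dz": 0,"wx": 0,"wy": 0,"wz": 0},{"dx": 0.6,"dy": 0,"dz": 0,"wx": 0,"wy": 0,"wz": 0},{"dx": 0.6,"dy": 0,"dz": 0,"wx": 0,"wy": 0,"wz": 0},{"dx": 0.2,"dy": 0,"dz": 0,"wx": 0,"wy": 0,"wz": 0},{"dx": 0,"dy": 0,"dz": 0,"wx": 0,"wy": 0,"wz": 0}]}}

```text
time_s: 14.2
eef_pos: [534.9, 213.2, 10.9]
ee_rot: [0.0, 0.994, -0.111, -0.0]
force: [-0.0, 0.6, -2.0]
grip_width: 0.609
grip_force: 74.1
```

```bash
python3 - <<'E'
from h import *
s=ctrl.sense(); print(s['eef_pos'],phi(s),'press xy of TCP',pr(s['eef_pos']),s['force'],s['wrist_torque'],s['grip_width'])
c=cap('wrist'); cv2.imwrite('pics/w7.png',c['frame']); marks(c,'wrist',['guide_mouth','gauge'])
for X in [(-105,29),(-105,-29),(-90,29),(-90,-29)]: print(X,pix(c,list(O+X[0]*U+X[1]*N)+[29]).round(0))
E
```

```text
[534.94785957 213.23782053  10.92465404] -12.716794633172434 press xy of TCP [-137.6    0.8] [-0.0068247  0.6107017 -2.0413117] [ 0.048723    0.07772366 -0.01592383] 0.6086884992122248
wrist gauge 0.8 [581. 203.  23.] px [317. 203.]
(-105, 29) [238. 247.]
(-105, -29) [402. 247.]
(-90, 29) [235. 205.]
(-90, -29) [404. 205.]
```

Emit:
{"method": "step_arm", "body": {"increments": [{"dx": 0,"dy": 0,"dz": 0.07,"wx": 0,"wy": 0,"wz": 0},{"dx": 0,"dy": 0,"dz": 0.05,"wx": 0,"wy": 0,"wz": 0},{"dx": 0,"dy": 0,"dz": 0,"wx": 0,"wy": 0,"wz": 0}]}}

```text
time_s: 14.65
eef_pos: [535.0, 213.3, 7.9]
ee_rot: [0.0, 0.994, -0.111, -0.0]
force: [-0.7, -0.5, -1.2]
grip_width: 0.605
grip_force: 74.2
```

Emit:
{"method": "step_arm", "body": {"increments": [{"dx": 0,"dy": 0,"dz": 0.04,"wx": 0,"wy": 0,"wz": 0},{"dx": 0.3,"dy": 0,"dz": 0,"wx": 0,"wy": 0,"wz": 0},{"dx": 0.3,"dy": 0,"dz": 0,"wx": 0,"wy": 0,"wz": 0},{"dx": 0,"dy": 0,"dz": 0,"wx": 0,"wy": 0,"wz": 0}]}}

```text
time_s: 15.05
eef_pos: [550.6, 210.1, 7.8]
ee_rot: [-0.0, 0.994, -0.111, 0.001]
force: [-1.1, 0.8, 4.2]
grip_width: 0.607
grip_force: 78.0
```

The gauge is in by about 93 mm and resting on the bed. I'm releasing it, lifting, closing the fingers behind it, and then pushing.

Emit:
{"method": "step_arm", "body": {"increments": [{"dx": 0,"dy": 0,"dz": 0,"wx": 0,"wy": 0,"wz": 0},{"dx": 0,"dy": 0,"dz": 0,"wx": 0,"wy": 0,"wz": 0},{"dx": 0,"dy": 0,"dz": 0,"wx": 0,"wy": 0,"wz": 0}], "fingers": 70}}

```text
time_s: 15.35
eef_pos: [549.8, 209.9, 6.9]
ee_rot: [0.0, 0.994, -0.111, 0.0]
force: [0.6, 0.1, 0.2]
grip_width: 0.819
grip_force: 0.0
```

Emit:
{"method": "step_arm", "body": {"increments": [{"dx": 0,"dy": 0,"dz": -1,"wx": 0,"wy": 0,"wz": 0},{"dx": 0,"dy": 0,"dz": -1,"wx": 0,"wy": 0,"wz": 0},{"dx": -1,"dy": 0,"dz": 0,"wx": 0,"wy": 0,"wz": 0},{"dx": -1,"dy": 0,"dz": 0,"wx": 0,"wy": 0,"wz": 0},{"dx": 0,"dy": 0,"dz": 0,"wx": 0,"wy": 0,"wz": 0}], "fingers": 0}}

```text
time_s: 15.85
eef_pos: [498.7, 221.5, 56.9]
ee_rot: [0.0, 0.994, -0.11, -0.001]
force: [0.2, -0.4, -0.4]
grip_width: -0.001
grip_force: 0.0
```

```bash
python3 - <<'E'
from h import *
s=ctrl.sense(); print(s['eef_pos'],phi(s),'press xy of TCP',pr(s['eef_pos']),s['force'],s['grip_width'])
c=cap('wrist'); cv2.imwrite('pics/w8.png',c['frame']); marks(c,'wrist',['guide_mouth','gauge'])
for d in eyes.cut_out('wrist','gauge')[:1]:
    q=max(cv2.findContours(d['mask'].astype(np.uint8),0,2)[0],key=cv2.contourArea)[:,0]
    P=np.array([pr(ray(c,p,24)) for p in q]); print('rear x',np.percentile(P[:,0],[0,2,5]),'y near rear',P[P[:,0]<P[:,0].min()+25][:,1].min(),P[P[:,0]<P[:,0].min()+25][:,1].max(),P.max(0))
cv2.imwrite('pics/w8.png',c['frame'])
E
```

```text
[498.74283127 221.49482338  56.90299294] -12.625764072698466 press xy of TCP [-174.7    0.9] [ 0.20271675 -0.37787432 -0.39811307] -0.0006895782739451392
wrist gauge 0.7 [601. 198.  21.] px [319.  49.]
rear x [-139.6 -139.6 -139.2] y near rear -26.8 27.1 [-51.6  27.5]
```

The gauge lies centred (y ±27) with its rear end at press x = -139.5. Now I'll push it 34 mm.

Emit:
{"method": "step_arm", "body": {"increments": [{"dx": 0,"dy": 0.04,"dz": 0.8,"wx": 0,"wy": 0,"wz": 0},{"dx": 0,"dy": 0,"dz": 0.6,"wx": 0,"wy": 0,"wz": 0},{"dx": 0,"dy": 0,"dz": 0.36,"wx": 0,"wy": 0,"wz": 0},{"dx": 0,"dy": 0,"dz": 0,"wx": 0,"wy": 0,"wz": 0}]}}

```text
time_s: 16.45
eef_pos: [501.0, 219.6, 12.0]
ee_rot: [0.0, 0.994, -0.111, -0.001]
force: [0.2, -0.3, 1.0]
grip_width: -0.002
grip_force: 0.0
```

Emit:
{"method": "step_arm", "body": {"increments": [{"dx": 0.5,"dy": 0,"dz": 0,"wx": 0,"wy": 0,"wz": 0},{"dx": 0.5,"dy": 0,"dz": 0,"wx": 0,"wy": 0,"wz": 0},{"dx": 0.4,"dy": 0,"dz": 0,"wx": 0,"wy": 0,"wz": 0},{"dx": 0.3,"dy": 0,"dz": 0,"wx": 0,"wy": 0,"wz": 0},{"dx": 0,"dy": 0,"dz": 0,"wx": 0,"wy": 0,"wz": 0}]}}

```text
time_s: 16.95
eef_pos: [543.3, 210.3, 13.2]
ee_rot: [-0.0, 0.994, -0.111, 0.001]
force: [0.5, 0.9, 0.9]
grip_width: 0.001
grip_force: 0.0
```

```bash
cat >> h.py <<'E'
def rear():
    s=ctrl.sense(); c=cap('wrist'); print(s['eef_pos'].round(1),'TCP press',pr(s['eef_pos']),s['force'].round(1))
    for d in eyes.cut_out('wrist','gauge')[:2]:
        q=max(cv2.findContours(d['mask'].astype(np.uint8),0,2)[0],key=cv2.contourArea)[:,0]
        P=np.array([pr(ray(c,p,24)) for p in q]); m=P[:,0].min()
        print(round(d['p'],2),'rear x',np.percentile(P[:,0],[0,2,5,10]),'y',P[P[:,0]<m+30][:,1].min(),P[P[:,0]<m+30][:,1].max(),'max',P.max(0), 'rear corners', [P[P[:,1]<-15][:,0].min() if (P[:,1]<-15).any() else None, P[P[:,1]>15][:,0].min() if (P[:,1]>15).any() else None])
    return c
E
python3 - <<'E'
from h import *
c=rear(); cv2.imwrite('pics/w9.png',c['frame'])
E
```

```text
[543.3 210.3  13.2] TCP press [-128.8   -0.2] [0.5 0.9 0.9]
0.58 rear x [-115.7  -115.38 -115.3  -114.9 ] y -26.5 26.9 max [-17.4  27.3] rear corners [np.float64(-115.7), np.float64(-115.7)]
```

```bash
python3 - <<'E'
from h import *
c=cap('wrist'); f=cv2.imread('pics/w6.png'); g=cv2.cvtColor(f,6).astype(float)
T=np.eye(4); T[:3,:3]=Ro.from_euler('z',-12.71,degrees=True).as_matrix()@np.diag([1,-1,-1]); T[:3,3]=[437.13,234.99,9.99]
W=T@np.array(c['tool_from_camera']); c2=dict(c); c2['R']=W[:3,:3].T; c2['t']=-c2['R']@W[:3,3]
for u in (140,180,215,420,460,500):
    col=g[105:145,u-3:u+4].mean(1); print(u,col[10:30:2].round(0), 105+np.argmax(np.abs(np.diff(col))), [pr(ray(c2,(u,v),16)) for v in (122,126)])
for v,us in ((60,(60,580)),(100,(60,580))):
    for a,b in ((85,130),(510,560)):
        r=g[v-3:v+4,a:b].mean(0); i=a+np.argmax(np.abs(np.diff(r))); print(v,i,pr(ray(c2,(i+.5,v),16)))
# current picture with predicted mouth line overlay
f=c['frame'].copy(); 
for x in (-105,-90,-28):
  for y in (29,-29):
    p=pix(c,list(O+x*U+(y+np.sign(y)*(5 if x==-105 else 0))*N)+[29]); print(x,y,p.round(0)); cv2.circle(f,tuple(int(round(k)) for k in p),4,(0,0,255),1)
cv2.imwrite('pics/w10.png',f)
E
```

```text
140 [181. 182. 183. 176. 146. 102. 151. 197. 195. 197.] 126 [array([-162.9,   63.1]), array([-164.2,   63.3])]
180 [180. 180. 179. 177. 146. 132. 189. 199. 198. 198.] 125 [array([-162.9,   49. ]), array([-164.2,   49.2])]
215 [180. 180. 180. 179. 151. 113. 186. 198. 196. 198.] 126 [array([-162.9,   36.7]), array([-164.2,   36.8])]
420 [170. 171. 171. 172. 161. 132. 146. 197. 198. 196.] 127 [array([-162.9,  -35.6]), array([-164.3,  -35.7])]
460 [171. 171. 172. 171. 166. 140. 104. 164. 195. 197.] 128 [array([-162.9,  -49.7]), array([-164.3,  -49.8])]
500 [172. 172. 173. 174. 168. 146. 103. 114. 182. 194.] 130 [array([-162.9,  -63.7]), array([-164.3,  -63.9])]
60 100 [-142.9   73.7]
60 535 [-142.9  -73. ]
100 106 [-155.6   73.8]
100 529 [-155.6  -73. ]
-105 29 [224. 265.]
-105 -29 [410. 265.]
-90 29 [235. 226.]
-90 -29 [399. 225.]
-28 29 [222.  30.]
-28 -29 [411.  30.]
```

View pics/w10.png

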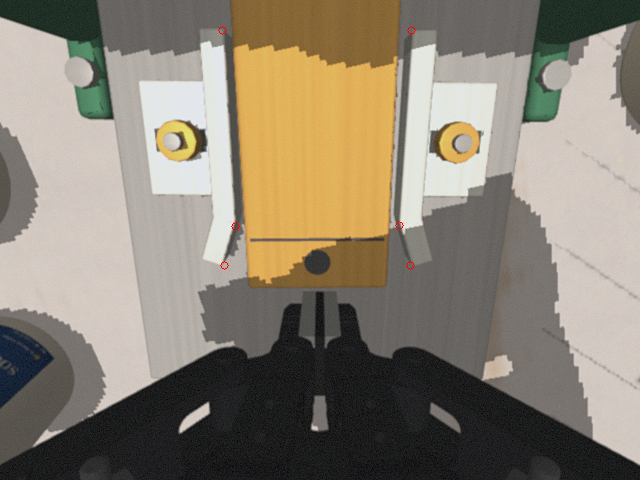

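The picture shows the gauge between the guides with its rear edge at row 287. My predicted guide points (red circles) fall on the guides' corners at row 265, and the bed edge checks to within 1 mm. About 11 mm of push remains.

Emit:
{"method": "step_arm", "body": {"increments": [{"dx": 0.2,"dy": 0,"dz": 0,"wx": 0,"wy": 0,"wz": 0},{"dx": 0.14,"dy": 0,"dz": 0,"wx": 0,"wy": 0,"wz": 0},{"dx": 0.08,"dy": 0,"dz": 0,"wx": 0,"wy": 0,"wz": 0},{"dx": 0,"dy": 0,"dz": 0,"wx": 0,"wy": 0,"wz": 0},{"dx": 0,"dy": 0,"dz": 0,"wx": 0,"wy": 0,"wz": 0}]}}

```text
time_s: 17.6
eef_pos: [552.7, 208.2, 13.0]
ee_rot: [-0.0, 0.994, -0.111, 0.0]
force: [0.3, -0.0, 0.4]
grip_width: 0.006
grip_force: 0.0
```

```bash
python3 - <<'E'
from h import *
c=rear(); cv2.imwrite('pics/w11.png',c['frame'])
E
```

```text
[552.7 208.2  13. ] TCP press [-119.2   -0.2] [ 0.3 -0.   0.4]
0.84 rear x [-106.8 -106.8 -106.4 -105.6] y -27.1 27.0 max [-12.8  27.1] rear corners [np.float64(-106.4), np.float64(-106.8)]
```

Emit:
{"method": "step_arm", "body": {"increments": [{"dx": 0.07,"dy": 0,"dz": 0,"wx": 0,"wy": 0,"wz": 0},{"dx": 0,"dy": 0,"dz": 0,"wx": 0,"wy": 0,"wz": 0},{"dx": 0,"dy": 0,"dz": 0,"wx": 0,"wy": 0,"wz": 0}]}}

```text
time_s: 18.0
eef_pos: [554.3, 207.9, 12.9]
ee_rot: [0.0, 0.994, -0.111, 0.0]
force: [-0.4, 0.2, 0.5]
grip_width: -0.002
grip_force: 0.2
```

```bash
python3 - <<'E'
from h import *
c=rear(); s=c['s']
for n in ['top','scene']:
    c=cap(n); marks(c,n,['knob_grip','knob_pointer','index_mark'])
go(s,[O[0]-45*U[0],O[1]-45*U[1],200],-12.7)
E
```

```text
[554.3 207.9  12.9] TCP press [-117.5   -0.2] [-0.4  0.2  0.5]
0.82 rear x [-105.2   -104.784 -103.94   -93.68 ] y -27.1 27.2 max [-13.7  27.2] rear corners [np.float64(-105.2), np.float64(-105.2)]
0.37 rear x [-146.7 -144.2 -141.8 -137.9] y -69.1 69.5 max [ -6.1 103.6] rear corners [np.float64(-145.1), np.float64(-146.7)]
top knob_grip 0.66 [668. 180. 139.] px [235. 206.]
top knob_pointer 0.61 [642. 171. 142.] px [239. 218.]
top index_mark 0.61 [636. 188. 123.] px [232. 222.]
top index_mark 0.38 [605.  39.   1.] px [300. 242.]
scene knob_grip 0.48 [673. 181. 136.] px [219. 245.]
scene knob_pointer 0.6 [650. 173. 137.] px [227. 247.]
scene index_mark 0.64 [636. 190. 120.] px [225. 259.]
TCP [554.3 207.9  12.9] phi -12.7 tz [ 0. -0. -1.] | d now [ 2.9  -0.01 -7.48] wz -0.0 | d after turn [ 2.9  -0.01 -7.48]
```

The gauge is home, with its rear end at -105.2 and both corners equal. I'm backing off, lifting, and going to look at the knob.

Emit:
{"method": "step_arm", "body": {"increments": [{"dx": -0.5,"dy": 0,"dz": 0,"wx": 0,"wy": 0,"wz": 0},{"dx": 0,"dy": 0,"dz": -1,"wx": 0,"wy": 0,"wz": 0},{"dx": 0,"dy": 0,"dz": -1,"wx": 0,"wy": 0,"wz": 0},{"dx": 0,"dy": 0,"dz": -1,"wx": 0,"wy": 0,"wz": 0},{"dx": 0,"dy": 0,"dz": -1,"wx": 0,"wy": 0,"wz": 0}]}}

```text
time_s: 19.0
eef_pos: [542.0, 210.6, 114.0]
ee_rot: [0.0, 0.994, -0.111, 0.0]
force: [0.3, 0.0, 0.6]
grip_width: 0.006
grip_force: 0.0
```

Emit:
{"method": "step_arm", "body": {"increments": [{"dx": 0,"dy": 0,"dz": -1,"wx": 0,"wy": 0,"wz": 0},{"dx": 0,"dy": 0,"dz": -1,"wx": 0,"wy": 0,"wz": 0},{"dx": 1,"dy": 0,"dz": -1,"wx": 0,"wy": 0,"wz": 0},{"dx": 1,"dy": 0,"dz": -0.2,"wx": 0,"wy": 0,"wz": 0},{"dx": 1,"dy": 0,"dz": 0,"wx": 0,"wy": 0,"wz": 0}], "fingers": 50}}

```text
time_s: 19.5
eef_pos: [616.6, 194.0, 194.6]
ee_rot: [-0.0, 0.994, -0.111, 0.001]
force: [0.5, -0.5, 0.6]
grip_width: 0.584
grip_force: 0.0
```

Emit:
{"method": "step_arm", "body": {"increments": [{"dx": 0,"dy": 0,"dz": 0,"wx": 0,"wy": 0,"wz": 0},{"dx": 0,"dy": 0,"dz": 0,"wx": 0,"wy": 0,"wz": 0}]}}

```text
time_s: 19.7
eef_pos: [615.0, 194.0, 192.4]
ee_rot: [0.0, 0.994, -0.111, -0.001]
force: [0.5, 0.9, -0.1]
grip_width: 0.588
grip_force: 0.0
```

```bash
cat >> h.py <<'E'
def knob(n='wrist'):
    c=cap(n); s=c['s']; L={}
    for l in ['knob_grip','knob_pointer','index_mark']:
        for d in eyes.landmark_of(n,l)[:2]:
            w=toW(c,d['point']); print(l,round(d['p'],2),w.round(1),'press',pr(w),'px',pix(c,w).round(0)); L.setdefault(l,(w,pix(c,w)))
    print(phi(s),'TCP press',pr(s['eef_pos']),s['eef_pos'])
    # own look: white pointer line on black bar, rays at bar top z=151; dial from darkness
    u,v=pix(c,[*O,151]).round().astype(int); f=c['frame']; g=cv2.cvtColor(f,cv2.COLOR_BGR2GRAY)
    m=np.zeros_like(g); h=200
    for vv in range(max(0,v-h),min(480,v+h)):
        for uu in range(max(0,u-h),min(640,u+h)):
            if np.hypot(*pr(ray(c,(uu,vv),151)))<29 and g[vv,uu]<50: m[vv,uu]=1
    q=max(cv2.findContours(m,0,2)[0],key=cv2.contourArea); P=np.array([pr(ray(c,p[0],151)) for p in q],np.float32)
    print('dark bar rect in press frame',cv2.minAreaRect(P),len(q))
    return c
E
python3 - <<'E'
from h import *
c=knob(); cv2.imwrite('pics/k1.png',c['frame'])
E
```

```text
knob_grip 0.79 [673.7 180.1 138.8] press [ 5. -1.] px [320. 152.]
knob_grip 0.67 [565.9 209.   18. ] press [-106.4    3.5] px [315. 269.]
knob_pointer 0.56 [644.6 173.  137.1] press [-21.8 -14.3] px [344. 203.]
index_mark 0.56 [641.  187.2 116.5] press [-28.4  -1.3] px [320. 207.]
index_mark 0.36 [6.718e+02 1.836e+02 6.000e-01] press [2.4 2. ] px [316. 144.]
-12.726955695836061 TCP press [-55.2  -0.3] [615.03450303 194.03306339 192.37597373]
dark bar rect in press frame ((1.8354034423828125, -1.5098552703857422), (47.74590301513672, 18.888294219970703), 35.92850112915039) 303
```

The bar reads 36° off the mark direction, so the knob is at about 0.57. I'm moving over the knob and turning the hand to the bar.

Emit:
{"method": "step_arm", "body": {"increments": [{"dx": 1,"dy": 0,"dz": 0,"wx": 0,"wy": 0,"wz": 0},{"dx": 1,"dy": 0,"dz": 0,"wx": 0,"wy": 0,"wz": 0},{"dx": 0.25,"dy": 0,"dz": 0,"wx": 0,"wy": 0,"wz": -1},{"dx": 0,"dy": 0,"dz": 0,"wx": 0,"wy": 0,"wz": -1},{"dx": 0,"dy": 0,"dz": 0,"wx": 0,"wy": 0,"wz": -1}], "fingers": 44}}

```text
time_s: 20.4
eef_pos: [669.9, 181.9, 192.9]
ee_rot: [-0.0, 0.999, 0.048, -0.0]
force: [-0.3, -0.2, -0.1]
grip_width: 0.516
grip_force: 0.0
```

Emit:
{"method": "step_arm", "body": {"increments": [{"dx": 0,"dy": 0,"dz": 0,"wx": 0,"wy": 0,"wz": -1},{"dx": 0,"dy": 0,"dz": 0,"wx": 0,"wy": 0,"wz": -1},{"dx": 0,"dy": 0,"dz": 0,"wx": 0,"wy": 0,"wz": -1},{"dx": 0,"dy": 0,"dz": 0.6,"wx": 0,"wy": 0,"wz": 0},{"dx": 0,"dy": 0,"dz": 0,"wx": 0,"wy": 0,"wz": 0}]}}

```text
time_s: 20.9
eef_pos: [669.1, 181.9, 176.3]
ee_rot: [-0.0, 0.979, 0.202, -0.002]
force: [0.9, -0.5, -0.7]
grip_width: 0.517
grip_force: 0.0
```

```bash
python3 - <<'E'
from h import *
c=knob(); s=c['s']; cv2.imwrite('pics/k2.png',c['frame'])
t=O+1*U-.5*N; go(s,[t[0],t[1],125],23.3); print(s['force'],s['joints'])
E
```

```text
knob_grip 0.92 [668.  179.1 137.6] press [-0.3 -3.2] px [322. 276.]
knob_pointer 0.74 [642.2 173.5 134.1] press [-24.3 -14.3] px [313. 317.]
index_mark 0.8 [639.7 186.8 119.6] press [-29.6  -2. ] px [291. 300.]
23.303943348167458 TCP press [ 0.1 -0.2] [669.08781084 181.93938901 176.31855434]
dark bar rect in press frame ((5.530865669250488, -0.11770248413085938), (50.627410888671875, 31.44449806213379), 57.084903717041016) 131
TCP [669.1 181.9 176.3] phi 23.3 tz [-0.003 -0.    -1.   ] | d now [0.03 0.03 2.05] wz 0.0 | d after turn [0.02 0.03 2.05]
[ 0.93155943 -0.46562827 -0.67353873] [9.69698268e-02 7.37534455e-01 9.61270226e-01 1.92050494e-05
 1.44606924e+00 1.26103478e+00]
```

Emit:
{"method": "step_arm", "body": {"increments": [{"dx": 0,"dy": 0,"dz": 0.6,"wx": 0,"wy": 0,"wz": 0},{"dx": 0,"dy": 0,"dz": 0.5,"wx": 0,"wy": 0,"wz": 0},{"dx": 0,"dy": 0,"dz": 0.4,"wx": 0,"wy": 0,"wz": 0},{"dx": 0,"dy": 0,"dz": 0,"wx": 0,"wy": 0,"wz": 0}]}}

```text
time_s: 21.5
eef_pos: [669.5, 181.7, 138.7]
ee_rot: [-0.0, 0.979, 0.202, -0.001]
force: [-0.3, -0.6, 0.5]
grip_width: 0.514
grip_force: 0.0
```

Emit:
{"method": "step_arm", "body": {"increments": [{"dx": 0,"dy": 0,"dz": 0.3,"wx": 0,"wy": 0,"wz": 0},{"dx": 0,"dy": 0,"dz": 0.2,"wx": 0,"wy": 0,"wz": 0},{"dx": 0,"dy": 0,"dz": 0,"wx": 0,"wy": 0,"wz": 0}]}}

```text
time_s: 21.8
eef_pos: [669.9, 181.7, 127.2]
ee_rot: [-0.0, 0.979, 0.202, -0.001]
force: [0.0, 0.9, -0.4]
grip_width: 0.513
grip_force: 0.0
```

Emit:
{"method": "step_arm", "body": {"increments": [{"dx": 0,"dy": 0,"dz": 0,"wx": 0,"wy": 0,"wz": 0},{"dx": 0,"dy": 0,"dz": 0,"wx": 0,"wy": 0,"wz": 0},{"dx": 0,"dy": 0,"dz": 0,"wx": 0,"wy": 0,"wz": 0},{"dx": 0,"dy": 0,"dz": 0,"wx": 0,"wy": 0,"wz": 0}], "fingers": 8, "squeeze": 30}}

```text
time_s: 22.2
eef_pos: [670.2, 182.5, 128.5]
ee_rot: [-0.0, 0.979, 0.202, 0.0]
force: [-1.1, 3.8, 2.6]
grip_width: 0.156
grip_force: 31.9
```

I have hold of the bar (13 mm opening). Turning it clockwise 36°.

Emit:
{"method": "step_arm", "body": {"increments": [{"dx": 0,"dy": 0,"dz": 0,"wx": 0,"wy": 0,"wz": 0.8},{"dx": 0,"dy": 0,"dz": 0,"wx": 0,"wy": 0,"wz": 0.8},{"dx": 0,"dy": 0,"dz": 0,"wx": 0,"wy": 0,"wz": 0.8},{"dx": 0,"dy": 0,"dz": 0,"wx": 0,"wy": 0,"wz": 0.8},{"dx": 0,"dy": 0,"dz": 0,"wx": 0,"wy": 0,"wz": 0}], "squeeze": 50}}

```text
time_s: 22.7
eef_pos: [670.2, 182.2, 128.6]
ee_rot: [-0.0, 0.999, 0.035, 0.0]
force: [-2.0, 4.3, 4.0]
grip_width: 0.149
grip_force: 53.4
```

Emit:
{"method": "step_arm", "body": {"increments": [{"dx": 0,"dy": 0,"dz": 0,"wx": 0,"wy": 0,"wz": 0.8},{"dx": 0,"dy": 0,"dz": 0,"wx": 0,"wy": 0,"wz": 0.8},{"dx": 0,"dy": 0,"dz": 0,"wx": 0,"wy": 0,"wz": 0.8},{"dx": 0,"dy": 0,"dz": 0,"wx": 0,"wy": 0,"wz": 0.4},{"dx": 0,"dy": 0,"dz": 0,"wx": 0,"wy": 0,"wz": 0}]}}

```text
time_s: 23.2
eef_pos: [670.2, 181.9, 128.6]
ee_rot: [-0.0, 0.994, -0.11, 0.0]
force: [-2.7, 3.7, 5.2]
grip_width: 0.147
grip_force: 53.5
```

```bash
python3 - <<'E'
from h import *
c=knob(); s=c['s']; print(s['force'],s['wrist_torque'],s['grip_width'])
marks(cap('top'),'top',['knob_pointer','index_mark','knob_grip']); marks(cap('scene'),'scene',['knob_pointer','index_mark','knob_grip'])
E
```

```text
knob_pointer 0.73 [642.8 188.5 133.4] press [-27.    0.3] px [317. 371.]
-12.603909175817222 TCP press [ 1.2 -0. ] [670.19979987 181.92845684 128.56420674]
dark bar rect in press frame ((-2.0900192260742188, -3.2238311767578125), (50.29472732543945, 57.2746696472168), 62.21147918701172) 273
[-2.67090276  3.72202212  5.15754367] [ 0.48796235  0.38965587 -0.04779613] 0.14735847176713174
top knob_pointer 0.54 [641. 185. 138.] px [232. 219.]
top index_mark 0.57 [638. 189. 120.] px [232. 221.]
top knob_grip 0.4 [670. 184. 138.] px [233. 205.]
scene knob_pointer 0.75 [647. 190. 135.] px [221. 251.]
scene knob_pointer 0.36 [599.  35.   4.] px [294. 283.]
scene index_mark 0.6 [637. 189. 121.] px [225. 258.]
scene knob_grip 0.62 [670. 180. 136.] px [220. 245.]
```

Pointer and mark line up, at (-27, 0.3) in the press frame. I'm releasing, lifting and backing off, then checking.

Emit:
{"method": "step_arm", "body": {"increments": [{"dx": 0,"dy": 0,"dz": 0,"wx": 0,"wy": 0,"wz": 0},{"dx": 0,"dy": 0,"dz": 0,"wx": 0,"wy": 0,"wz": 0},{"dx": 0,"dy": 0,"dz": 0,"wx": 0,"wy": 0,"wz": 0},{"dx": 0,"dy": 0,"dz": -0.5,"wx": 0,"wy": 0,"wz": 0},{"dx": 0,"dy": 0,"dz": -1,"wx": 0,"wy": 0,"wz": 0}], "fingers": 44}}

```text
time_s: 24.3
eef_pos: [669.4, 181.5, 164.6]
ee_rot: [0.0, 0.994, -0.111, -0.002]
force: [-0.1, -0.0, 0.8]
grip_width: 0.514
grip_force: 0.0
```

Emit:
{"method": "step_arm", "body": {"increments": [{"dx": 0,"dy": 0,"dz": -1,"wx": 0,"wy": 0,"wz": 0},{"dx": -0.5,"dy": 0,"dz": -0.3,"wx": 0,"wy": 0,"wz": 0},{"dx": -1,"dy": 0,"dz": 0,"wx": 0,"wy": 0,"wz": 0},{"dx": -1,"dy": 0,"dz": 0,"wx": 0,"wy": 0,"wz": 0},{"dx": 0,"dy": 0,"dz": 0,"wx": 0,"wy": 0,"wz": 0}]}}

```text
time_s: 24.8
eef_pos: [607.4, 196.3, 199.5]
ee_rot: [-0.0, 0.994, -0.11, 0.0]
force: [0.4, -0.4, 0.4]
grip_width: 0.516
grip_force: 0.0
```

```bash
python3 - <<'E'
from h import *
c=knob(); cv2.imwrite('pics/k3.png',c['frame'])
f=c['frame'].astype(int); b,g,r=f[...,0],f[...,1],f[...,2]
v,u=np.where((r>g+40)&(r>b+40)); P=np.array([pr(ray(c,p,122)) for p in zip(u,v)]) if len(u) else np.zeros((0,2))
k=np.hypot(P[:,0]+31,P[:,1])<10; print('red mark',k.sum(),P[k].mean(0) if k.any() else P)
v0,u0=np.where(f.min(2)>110); Q=np.array([pr(ray(c,p,151)) for p in zip(u0,v0)]); k=(np.hypot(*Q.T)<24)&(np.abs(Q[:,1])<9)&(Q[:,0]<0)
print('white on bar',k.sum(),Q[k].mean(0) if k.any() else '', np.polyfit(Q[k][:,0],Q[k][:,1],1) if k.sum()>5 else '')
rear()
E
```

```text
knob_grip 0.95 [669.1 180.5 135.6] press [ 0.5 -1.7] px [322. 144.]
knob_pointer 0.78 [642.9 188.6 135.6] press [-26.9   0.5] px [318. 195.]
index_mark 0.86 [637.5 187.2 118.2] press [-31.8  -2. ] px [322. 198.]
index_mark 0.52 [603.1  39.2  -2. ] press [ -32.8 -154. ] px [490. 175.]
-12.609153971121055 TCP press [-63.2   0.3] [607.38525031 196.34454857 199.54562772]
dark bar rect in press frame ((0.8499984741210938, -2.0500011444091797), (47.69999313354492, 17.09999656677246), -0.0) 254
red mark 49 [-31.93265306  -0.44081633]
white on bar 627 [-13.89601276   0.2722488 ] [-0.05796592 -0.53324642]
[610.  195.2 198.3] TCP press [-60.4  -0.3] [-0.2 -0.7  0.6]
0.89 rear x [-105.1 -105.1 -104.1 -104.1] y -26.8 26.9 max [-48.1  26.9] rear corners [np.float64(-104.1), np.float64(-105.1)]
0.57 rear x [-229.9   -229.468 -228.26  -227.6  ] y -245.1 -186.3 max [-107.  -170.4] rear corners [np.float64(-229.9), None]
```

The bar reads 0.0° in the press frame, the red mark lies at y = -0.4 mm, and the gauge's rear end is still at -105. I'm handing in.

```bash
python3 -c "
from rig import finish_job
print(finish_job())"
```

```text
the job is handed in; nothing more can be done
None
```

The job is handed in: at the last check the gauge lay between the guides with its rear end flush to about 1 mm, and the knob's pointer was on the red mark, but I had no reading of the roller's force on the gauge. The bystanders were left alone, and it took about 25 s.

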